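# Shift the glass lathe to the green speed

## Robot

A 7-joint arm with a two-finger parallel gripper is mounted at the origin on the work surface. World frame = base frame: x ahead of the robot, y to its left, z up, the work surface at z = 0. Lengths are in m, angles in rad, forces in N, time in s.
With the tool pointing down it reaches from about 0.4 to 0.85 m from the base axis. Payload 10.4 kg.
Tool frame: the origin (TCP) lies on the centre line of the jaws, within the pads' length; the fingertips stand tip_reach ahead of it and the grasp point (between the pads) lies 5 mm behind it (tip_reach is the distance from the TCP to the fingertips, in m); z points along the fingers, y is the line along which they close (so a half turn about z gives the same grasp; the last joint's range is limited). The gripper opens to 85 mm and grips with 20 to 120 N. Pads are 22 mm wide; open, the fingers measure 114 mm over their backs; the gripper's body (76 mm by 85 mm) begins 54 mm behind the grasp point. The pads swing forward as they close: fully open they stand 13 mm farther back than shut.
Start: joints at [1.152, 0.332, -0.065, 1.46, 0.022, 1.35, -0.088], TCP at [0.241, -0.577, 0.245] pointing down, gripper open.
Joint ranges: [-2.6, 2.6], [-0.5, 2.12], [-1.47, 1.34], [0.16, 2.42], [-1.27, 4.41], [0.06, 2.06], [-2.6, 2.6]. Speed limits (rad/s): [2.22, 2.22, 2.79, 2.79, 3.14, 3.14, 3.14].

## Interface

Orientations are given as a unit quaternion [x, y, z, w].
In Python, from rig import get_obs, camera, job_done, tip_reach gives the robot as it stands. The module is installed in compiled form; this text tells all that it offers.
- The arm moves only by the tool step_arm, never from a script. Its argument "rows" is a list of rows, each an object of numbers: "grip": the finger opening in mm, from 0 to 85.4; "dx", "dy", "dz": the shift along the tool's x, y, z in mm; "turn": the turn about the tool's z in degrees. In form: [{"grip": .., "dx": .., "dy": .., "dz": .., "turn": ..}, ...]. A call has 1 to 20 rows; each row shifts and turns the commanded pose from where the row before left it, along the tool's axes as they then stand; what a row does not reach is not made up. A row lasts 1/8 s, in which the tool goes at most 62.5 mm and 10.7 degrees, less where a joint would pass 70% of its speed; a pose out of reach is approached as far as the arm can. A call is refused whole if a number of a shift passes 62.5 or a number of a turn 10.7, either way. A call with a gripper value outside its range is refused whole. The fingers move at their own pace and stop on an object; "newtons" is the grip in N (left out, the last holds). Time passes only in rows, so rows that do not move let the fingers close. It gives the time, the measured TCP pose, the force, the opening and the grip force at its end, in the units of the state.
- get_obs(): the state, without advancing time (a new reading comes with each control period).
- camera(name): name is "scene" or "top" or "wrist"; returns a dict with "image" (480x640x3 uint8, blue, green, red), "K" (3x3 intrinsics, pixels), "cam_to_world" (4x4, takes a point from camera to world coordinates). Camera axes: x right, y down, z forward; pixel columns grow to the right and rows downward; lengths in m; the calibration is good to about 2 mm. A picture is of the moment at which its call begins. There is no depth.
- job_done(): hands the job in; it is judged then, once.
The state is a dict: "t": time; "qpos": joint angles; "qvel": joint speeds; "effort": joint torques, N m; "position": TCP position; "tool_rot": TCP orientation; "force": force on the tool from outside, world axes, zero at the start; "ft_torque": the same for the moment, N m; "gripper_width": finger opening in m; "grasp_force": force on a finger pad.
Only numpy, scipy, OpenCV 4.12 (cv2) and the standard library are available. Lean on these libraries where they do the work, as an engineer would, in place of code of your own. Each camera call takes 0.05 s, during which the arm holds its last target. There are 200 camera calls.

## Task

Shift the glass lathe's gearbox to the green speed: with the fingers, push the black-knobbed gear lever along its H-shaped gate, across neutral and fully home into the slot marked by the green disc. Only push it, gently, without gripping it, and do not engage the yellow speed on the way. Leave the loose things on and around the lathe where they are.

Things in the scene. Friction and masses are not known exactly. Their poses are not given: they have to be found in the camera images.
- lathe: Bench glass lathe, fixed. Origin on the bench under the centre of the gear gate; x points from its front (buttons, nearer the robot) to its back, y to the left as seen from the front (towards chuck and bed). Grey-green headstock x -85 to 135, y -85 to 145 mm, deck 155 mm high; belt guard to y -120 mm; chuck, bed, tube and tailstock out to y 550 mm, none higher than 165 mm.
- gate (a point): Centre of the gate on the headstock: bright steel plate, 130 (x) by 116 mm (y), its top 165 mm above the bench, same axes as the lathe. H-shaped opening: two slots along x at y +21 mm (left) and -21 mm (right), 16 mm wide, x -30 to +30 mm, joined in the middle by the neutral channel along y, 19 mm wide (x -9.5 to +9.5 mm). Inner corners rounded, 6 mm.
- gear_lever: Gear lever: black ball knob, 34 mm diameter, on an 11 mm round steel stem. Origin: centre of the ball. It tilts about a pivot 86 mm above the bench under the gate centre, 150 mm from the ball centre: ball 236 mm above the bench upright, 224 mm at a slot's end. There it stands at x +-43, y +-41 mm from the gate centre. Starts anywhere along the left-hand side (y about +39 mm).
- gear_in (a joint): Lever tilt along the slots, rad: 0 neutral, + ball towards the lathe's back (+x), - towards its front. Stops at +0.30 and -0.30: fully home. About 4 N at the ball moves it; no spring, it stays where left. Ball x is about 150 sin(gear_in) mm. The stem goes across freely only within +-0.05 of neutral; well inside a slot it is held by the slot's sides.
- gear_across (a joint): Lever tilt across the gate, rad: + ball to the left (lathe +y), - to the right. Ball y is about 150 sin(gear_across) mm. Stops at +0.275 (left-hand slots) and -0.275 (right-hand slots). About 3 N at the ball moves it; no spring. The stem can enter a slot only beyond about +-0.24, so it must first stand right over at the stop.
- disc_green: Green enamel disc, 19 mm diameter, 2 mm thick, lying on the gate plate just beyond the end of the slot it marks: 48 mm in front of or behind the gate centre and 21 mm to the side. Always at one of the two right-hand slots, far (x +48 mm) or near (x -48 mm) in the lathe's frame. Origin at the centre of its underside.
- disc_yellow: Yellow enamel disc of the same size, marking the other right-hand slot. (White and blue ones mark the left-hand slots.)
- collet: Loose brass collet ring, 36 mm diameter, 16 mm high, lying on the headstock deck behind the gate plate. Bystander. Origin at the centre of its underside.
- frit_jar: Loose green glass jar with a metal lid, 52 mm diameter, 75 mm high, standing on the bench in front of the headstock. Bystander. Origin at the centre of its underside.
- rod_pot: Loose steel pot, 62 mm diameter, 90 mm high, with coloured glass rods standing in it up to 168 mm, on the bench to the right of the headstock. Bystander. Origin at the centre of its underside.
- paddle: Loose graphite paddle with a wooden handle, 220 mm long, 50 mm wide, 19 mm high, lying on the bench in front of the lathe bed. Bystander. Origin on its underside near the middle; blade towards its +x.

How it is judged:
At the end, for the whole second after the job is handed in: The lever is fully home in the right-hand slot that the green disc marks (gear_in within 0.03 rad of its stop on that side, gear_across beyond -0.22) and at rest; collet, jar, pot and paddle within 15 mm of where they stood (value of joint gear_across below -0.22 rad and ((x of disc_green in the frame of lathe above 0 m and value of joint gear_in above 0.27 rad) or (x of disc_green in the frame of lathe below 0 m and value of joint gear_in below -0.27 rad)) and velocity of joint gear_in between -0.05 and 0.05 rad/s and distance of each of collet, frit_jar, rod_pot, paddle from where it was at the start of the episode below 0.015 m); the robot touches nothing.
It fails at once if the lever goes more than half-way into the yellow slot (value of joint gear_across below -0.15 rad and ((x of disc_yellow in the frame of lathe above 0 m and value of joint gear_in above 0.15 rad) or (x of disc_yellow in the frame of lathe below 0 m and value of joint gear_in below -0.15 rad))).
It fails at once if the lever is gripped or forced (more than 36 N on it from the fingers) (contact force between the fingers and gear_lever above 36 N).
It fails at once if the collet, jar, pot or paddle is shoved more than 15 mm, lifted or knocked over (distance of any of collet, frit_jar, rod_pot, paddle from where it was at the start of the episode above 0.015 m or angle between any of collet, frit_jar, rod_pot, paddle's own z axis and vertical above 0.3 rad).
It also fails if it takes over 54 s, if anything falls off the work surface, if the arm or the gripper's body presses on something with over 40 N, if the wrist force passes 120 N, or if a joint passes its speed limit or range.

## Working session

There is one attempt and no reset: what is moved stays moved. The work goes in short steps, Python scripts to look and compute and a tool call to move; the robot and the scene stay as the last step left them, time stands still between calls to the robot, and variables do not carry over. Pictures are saved under pics/ and viewed, at most 10 in all, crops included, and the job is handed in when it is done.

Besides the shell and the picture viewer there is one more tool, called after ">>>" by a JSON object that holds its "method" and its "body". step_arm: Moves the arm, as the interface text tells. Its arguments: {"type":"object","properties":{"rows":{"type":"array"},"newtons":{"type":"number"}},"required":["rows"]}

```bash
mkdir -p pics; python3 - <<'E'
from rig import *
import cv2,numpy as np
o=get_obs();print({k:np.round(v,3).tolist() for k,v in o.items()},tip_reach)
for n in("scene","top"):
    c=camera(n);cv2.imwrite(f"pics/{n}0.png",c["image"]);print(n,c["K"].round(1).tolist(),c["cam_to_world"].round(3).tolist())
E
```

```text
{'t': 0.0, 'qpos': [1.152, 0.333, -0.065, 1.461, 0.022, 1.35, -0.088], 'qvel': [0.002, -0.001, 0.001, -0.001, -0.002, 0.0, -0.001], 'effort': [0.001, -62.546, 0.05, -39.161, 0.016, 0.01, -0.0], 'position': [0.241, -0.576, 0.245], 'tool_rot': [0.98, 0.197, -0.0, -0.001], 'force': [-0.199, -0.316, -0.016], 'ft_torque': [0.027, 0.007, -0.023], 'grasp_force': 0.0, 'gripper_width': 0.085} 0.014
scene [[579.7, 0.0, 325.4], [0.0, 579.7, 242.0], [0.0, 0.0, 1.0]] [[-0.386, 0.676, -0.628, 1.178], [0.923, 0.289, -0.256, 0.278], [0.008, -0.678, -0.735, 0.871], [0.0, 0.0, 0.0, 1.0]]
top [[557.7, 0.0, 321.2], [0.0, 557.7, 245.3], [0.0, 0.0, 1.0]] [[-0.004, -0.986, 0.167, 0.376], [-1.0, 0.009, 0.03, -0.005], [-0.031, -0.167, -0.985, 1.193], [0.0, 0.0, 0.0, 1.0]]
```

View pics/top0.png

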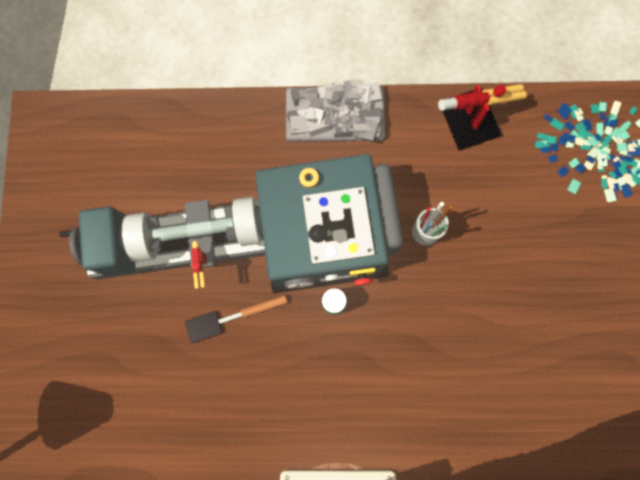

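View pics/scene0.png

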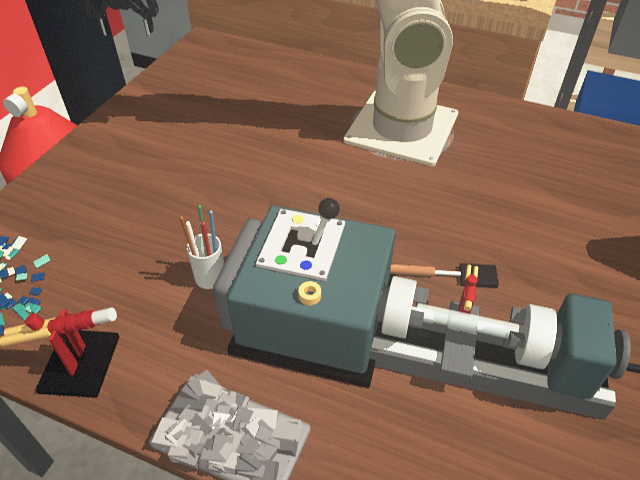

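The top view shows green at (345,198), the far right-hand slot, and yellow at (353,248), near right. Blue is at (323,201), the ball at about (318,233) on the left side, and the collet at (309,177). The scene view shows the ball at (329,208), green at (281,260), yellow at (298,219) and blue at (306,265).

```bash
cat > h.py <<'E'
from rig import *
import cv2,numpy as np
def ray(c,u,v):
    T=c["cam_to_world"];d=T[:3,:3]@np.linalg.solve(c["K"],[u,v,1.]);return T[:3,3],d/np.linalg.norm(d)
def plane(c,p,z):
    o,d=ray(c,*p);return (o+d*(z-o[2])/d[2])[:2]
def tri(rs):
    A=sum(np.eye(3)-np.outer(d,d) for o,d in rs);b=sum((np.eye(3)-np.outer(d,d))@o for o,d in rs);return np.linalg.solve(A,b)
def blob(img,lo,hi,box):
    x0,y0,x1,y1=box;h=cv2.cvtColor(img,cv2.COLOR_BGR2HSV)[y0:y1,x0:x1]
    m=cv2.inRange(h,np.array(lo),np.array(hi));n,l,s,ce=cv2.connectedComponentsWithStats(m)
    i=1+np.argmax(s[1:,4]);return ce[i]+[x0,y0],s[i,4],s[i,2:4]
G=((45,120,60),(75,255,255));Y=((20,120,120),(35,255,255));B=((110,120,80),(130,255,255))
E
python3 - <<'E'
from h import *
C={n:camera(n) for n in("top","scene")}
bx={"top":(303,188,375,255),"scene":(255,207,345,280)}
P={}
for n,c in C.items():
    for k,r in zip("GYB",(G,Y,B)):
        p,a,s=blob(c["image"],*r,bx[n]);P[n,k]=plane(c,p,.167);print(n,k,p.round(1),a,s,P[n,k].round(4))
# ball: dark mask circle
rs=[]
for n,b in(("top",(302,218,336,248)),("scene",(312,192,346,220))):
    im=C[n]["image"];p,a,s=blob(im,(0,0,0),(180,255,48),b);print(n,"ball",p,a,s)
    x0,y0,x1,y1=b;g=cv2.cvtColor(im,cv2.COLOR_BGR2GRAY)[y0:y1,x0:x1]
    cv2.imwrite(f"pics/b_{n}.png",cv2.resize(im[y0-15:y1+15,x0-15:x1+15],None,fx=6,fy=6,interpolation=0))
    rs.append(ray(C[n],*p))
ball=tri(rs);print("ball",ball)
for n in C:
    g,y,b=[P[n,k] for k in "GYB"];ex=(g-y)/np.linalg.norm(g-y);ey=np.array([-ex[1],ex[0]])
    ctr=(g+y)/2+.021*ey; print(n,"gy",np.linalg.norm(g-y),"gb",np.linalg.norm(g-b),"yaw",np.degrees(np.arctan2(ex[1],ex[0])),"ctr",ctr,"ball in gate",(ball[:2]-ctr)@ex,(ball[:2]-ctr)@ey)
E
python3 -c "
import cv2,numpy as np
a=cv2.imread('pics/b_top.png');b=cv2.imread('pics/b_scene.png');h=max(a.shape[0],b.shape[0])
f=lambda i:cv2.copyMakeBorder(i,0,h-i.shape[0],0,0,0)
cv2.imwrite('pics/b.png',np.hstack([f(a),f(b)]))"
```

```text
top G [345. 198.] 45 [7 7] [ 0.6401 -0.0193]
top Y [352.8 247.5] 57 [9 8] [ 0.5451 -0.0327]
top B [323. 201.] 45 [7 7] [0.6347 0.0224]
scene G [280.6 259.4] 74 [12  8] [ 0.6407 -0.0183]
scene Y [298. 222.] 5 [5 1] [ 0.5529 -0.0277]
scene B [305.7 264.6] 77 [12  8] [0.6349 0.0232]Traceback (most recent call last):
  File "<stdin>", line 11, in <module>
  File "h.py", line 12, in blob
    i=1+np.argmax(s[1:,4]);return ce[i]+[x0,y0],s[i,4],s[i,2:4]
        ~~~~~~~~~^^^^^^^^^
    return _wrapfunc(a, 'argmax', axis=axis, out=out, **kwds)
    return bound(*args, **kwds)
ValueError: attempt to get argmax of an empty sequence
[ WARN:0@0.010] global loadsave.cpp:275 findDecoder imread_('pics/b_top.png'): can't open/read file: check file path/integrity
[ WARN:0@0.010] global loadsave.cpp:275 findDecoder imread_('pics/b_scene.png'): can't open/read file: check file path/integrity
Traceback (most recent call last):
AttributeError: 'NoneType' object has no attribute 'shape'
```

```bash
python3 - <<'E'
from h import *
C={n:camera(n) for n in("top","scene")}
out=[];rs=[]
for n,(u,v) in(("top",(317,233)),("scene",(329,208))):
    im=C[n]["image"];cr=im[v-22:v+23,u-22:u+23]
    print(n,cr[22,10:38].max(1).tolist(),cr[8:38,22].max(1).tolist())
    out.append(cv2.resize(cr,None,fx=8,fy=8,interpolation=0))
    m=(im[v-16:v+17,u-16:u+17].max(2)<70).astype(np.uint8)
    nn,l,s,ce=cv2.connectedComponentsWithStats(m);i=1+np.argmax(s[1:,4]);p=ce[i]+[u-16,v-16];print(p,s[i])
    rs.append(ray(C[n],*p))
b=tri(rs);print(b)
cv2.imwrite("pics/b.png",np.hstack(out))
E
```

```text
top [134, 132, 133, 120, 95, 77, 75, 80, 83, 92, 92, 91, 83, 77, 77, 74, 74, 75, 69, 72, 68, 77, 97, 113, 124, 118, 118, 133] [251, 250, 250, 248, 232, 169, 98, 71, 70, 74, 73, 75, 79, 83, 83, 82, 79, 74, 74, 71, 72, 77, 100, 159, 225, 246, 250, 250, 251, 251]
[327.30434783 223.84057971] [22  0 11 15 69]
scene [149, 96, 59, 64, 66, 66, 73, 68, 72, 75, 74, 77, 78, 81, 80, 77, 85, 75, 74, 76, 71, 71, 97, 147, 144, 142, 144, 142] [160, 157, 154, 140, 98, 71, 71, 76, 75, 77, 75, 78, 77, 81, 78, 73, 76, 75, 66, 68, 70, 72, 69, 61, 56, 115, 147, 232, 248, 245]
[325.175      210.30833333] [  6   7  20  20 120]
[0.57372498 0.02136539 0.23314732]
```

View pics/b.png

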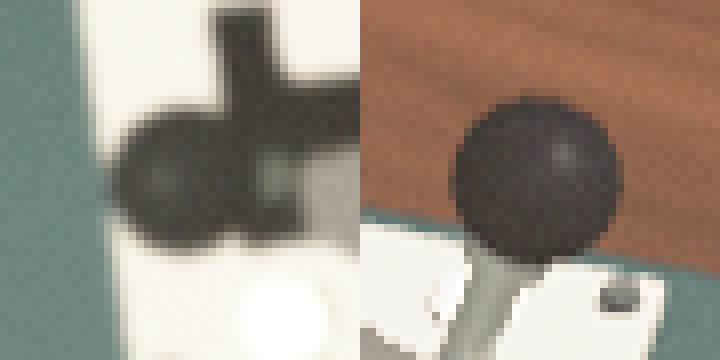

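The crops show the ball centre at (317.0,232.7) in the top view and (328.6,207.9) in the scene view. The stem leans to the left, a little in front of neutral.

```bash
python3 - <<'E'
from h import *
C={n:camera(n) for n in("top","scene")}
rs=[ray(C["top"],317,232.7),ray(C["scene"],328.6,207.9)];b=tri(rs)
print("ball",b,[np.linalg.norm(np.cross(b-o,d)) for o,d in rs])
g=np.mean([[.6401,-.0193],[.6407,-.0183]],0);bl=np.mean([[.6347,.0224],[.6349,.0232]],0);y=np.array([.5451,-.0327])
# rigid fit
M=np.array([[.048,-.021],[.048,.021],[-.048,-.021]]);W=np.array([g,bl,y]);m=M.mean(0);w=W.mean(0)
U,_,V=np.linalg.svd((M-m).T@(W-w));R=(U@V).T;ctr=w-R@m
print("yaw",np.degrees(np.arctan2(R[1,0],R[0,0])),"ctr",ctr,"res",(W-(M@R.T+ctr)).round(4).tolist())
q=R.T@(b[:2]-ctr);print("ball gate",q,"gear_in",np.arcsin(q[0]/.15),"across",np.arcsin(q[1]/.15), "z exp",.086+np.sqrt(.15**2-q@q))
o=get_obs();print(o["position"],o["tool_rot"])
for nm,p in dict(jar=(334,300,.075),pot=(432,225,.09),collet=(309,177,.17)).items():print(nm,plane(C["top"],p[:2],p[2]),R.T@(plane(C["top"],p[:2],p[2])-ctr))
E
```

```text
ball [0.56153099 0.03151184 0.23046363] [np.float64(3.9464931628510155e-06), np.float64(3.946493162812828e-06)]
yaw 8.156987708498198 ctr [ 0.58993534 -0.00490766] res [[-0.0, 0.0001], [0.0003, 0.0001], [-0.0003, -0.0002]]
ball gate [-0.02294957  0.04008122] gear_in -0.1536003761279605 across 0.27049461854440693 z exp 0.22871234567050075
[ 0.24097468 -0.57663763  0.24520773] [ 9.80481837e-01  1.96609673e-01  8.80730986e-06 -6.79891682e-05]
jar [0.45416341 0.00377707] [-0.13316609  0.02786098]
pot [ 0.60202946 -0.19416505] [-0.01488118 -0.18905866]
collet [0.68122644 0.04871684] [0.09797607 0.04012907]
```

The fit holds up: residuals are under 0.5 mm and the ball height matches. The lever is at gear_in ≈ -0.15 on the left and green is far right (+x), so the pushes are +x to neutral, -y across, then +x home. I'll align the tool with the lathe and approach the front of the ball.

>>> {"method": "step_arm", "body": {"rows": [{"grip": 0,"turn": 7.25},{"grip": 0,"turn": 7.25},{"grip": 0,"dx": 24,"dy": -37},{"grip": 0,"dx": 24,"dy": -37},{"grip": 0,"dx": 24,"dy": -37},{"grip": 0,"dx": 24,"dy": -37},{"grip": 0,"dx": 24,"dy": -37},{"grip": 0,"dx": 24,"dy": -37},{"grip": 0,"dx": 24,"dy": -37},{"grip": 0,"dx": 24,"dy": -37},{"grip": 0,"dx": 24,"dy": -37},{"grip": 0,"dx": 24,"dy": -37},{"grip": 0,"dx": 24,"dy": -37},{"grip": 0,"dx": 24,"dy": -37},{"grip": 0,"dx": 24,"dy": -37},{"grip": 0,"dx": 24,"dy": -37},{"grip": 0,"dx": 24,"dy": -37}]}}

```text
invalid input
```

```bash
cat >> h.py <<'E'
ctr=np.array([.58993534,-.00490766]);a=np.radians(8.157);R=np.array([[np.cos(a),-np.sin(a)],[np.sin(a),np.cos(a)]])
def st():
    o=get_obs();q=o["tool_rot"];print("t",round(o["t"],2),"TCP gate mm",(1e3*R.T@(o["position"][:2]-ctr)).round(1),"z",round(o["position"][2]*1e3,1),"yaw",np.degrees(2*np.arctan2(q[1],q[0])).round(2),"F gate",(R.T@o["force"][:2]).round(1),"w",o["gripper_width"])
def snap(n,box,f,name):
    c=camera(n);x0,y0,x1,y1=box;cv2.imwrite(f"pics/{name}.png",cv2.resize(c["image"][y0:y1,x0:x1],None,fx=f,fy=f,interpolation=2));return c
E
python3 - <<'E'
from h import *
st()
a=snap("scene",(240,120,400,310),3,"a1")
E
```

```text
t 0.4 TCP gate mm [-426.6 -516.4] z 245.2 yaw 22.68 F gate [ 0.3 -0.4] w 0.08520799241351854
```

View pics/a1.png

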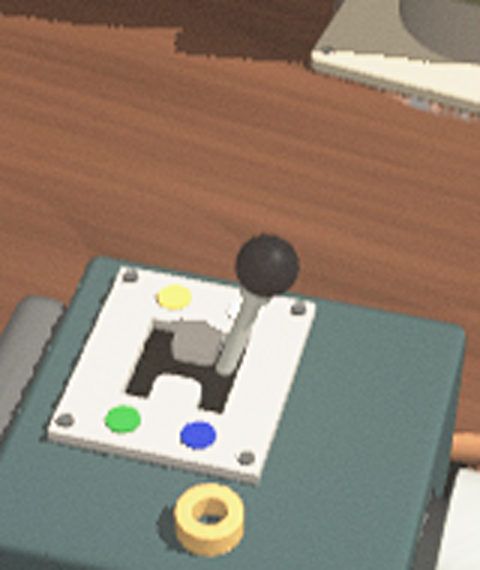

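The call was refused and the arm hasn't moved. The crop shows the scene unchanged, with the ball at about (329,208) full-frame. I'll retry with every key in each row.

>>> {"method": "step_arm", "body": {"rows": [{"grip": 0,"dx": 0,"dy": 0,"dz": 0,"turn": 7.25},{"grip": 0,"dx": 0,"dy": 0,"dz": 0,"turn": 7.25},{"grip": 0,"dx": 24,"dy": -37,"dz": 0,"turn": 0},{"grip": 0,"dx": 24,"dy": -37,"dz": 0,"turn": 0},{"grip": 0,"dx": 24,"dy": -37,"dz": 0,"turn": 0},{"grip": 0,"dx": 24,"dy": -37,"dz": 0,"turn": 0},{"grip": 0,"dx": 24,"dy": -37,"dz": 0,"turn": 0},{"grip": 0,"dx": 24,"dy": -37,"dz": 0,"turn": 0},{"grip": 0,"dx": 24,"dy": -37,"dz": 0,"turn": 0},{"grip": 0,"dx": 24,"dy": -37,"dz": 0,"turn": 0},{"grip": 0,"dx": 24,"dy": -37,"dz": 0,"turn": 0},{"grip": 0,"dx": 24,"dy": -37,"dz": 0,"turn": 0},{"grip": 0,"dx": 24,"dy": -37,"dz": 0,"turn": 0},{"grip": 0,"dx": 24,"dy": -37,"dz": 0,"turn": 0},{"grip": 0,"dx": 0,"dy": 0,"dz": 0,"turn": 0}]}}

```text
t: 2.33
position: [0.4639, -0.0929, 0.2456]
tool_rot: [0.997, 0.074, 0.0, -0.0]
force: [-0.0, -0.8, 0.6]
gripper_width: -0.0
grasp_force: 0.0
```

```bash
python3 - <<'E'
from h import *
st()
E
```

```text
t 2.33 TCP gate mm [-137.2  -69.2] z 245.6 yaw 8.5 F gate [-0.2 -0.8] w -3.8011353823648647e-07
```

>>> {"method": "step_arm", "body": {"rows": [{"grip": 0,"dx": 0,"dy": -37,"dz": 5,"turn": 0},{"grip": 0,"dx": 20,"dy": -36,"dz": 5,"turn": 0},{"grip": 0,"dx": 25,"dy": -36,"dz": 5,"turn": 0},{"grip": 0,"dx": 22,"dy": 0,"dz": 0,"turn": 0.3},{"grip": 0,"dx": 0,"dy": 0,"dz": 0,"turn": 0}]}}

```text
t: 2.95
position: [0.5143, 0.0208, 0.23]
tool_rot: [0.998, 0.069, -0.0, -0.0]
force: [-0.5, 0.2, 0.3]
gripper_width: -0.0003
grasp_force: 0.0
```

```bash
python3 - <<'E'
from h import *
st()
a=snap("scene",(260,120,400,260),4,"a2")
E
```

```text
t 2.95 TCP gate mm [-71.2  36.1] z 230.0 yaw 7.88 F gate [-0.4  0.2] w -0.00031022518463618695
```

View pics/a2.png

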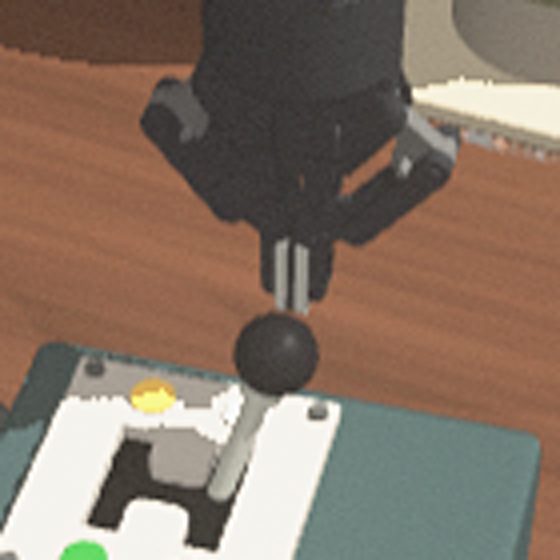

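The fingers are shut and stand in front of the ball, clear of it, with the ball at about (329,208) full-frame. Now I'll push +x slowly towards neutral.

>>> {"method": "step_arm", "body": {"rows": [{"grip": 0,"dx": 8,"dy": -4,"dz": 0,"turn": 0},{"grip": 0,"dx": 8,"dy": 0,"dz": 0,"turn": 0},{"grip": 0,"dx": 4,"dy": 0,"dz": 0,"turn": 0},{"grip": 0,"dx": 3,"dy": 0,"dz": 0,"turn": 0},{"grip": 0,"dx": 3,"dy": 0,"dz": 0,"turn": 0},{"grip": 0,"dx": 3,"dy": 0,"dz": 0,"turn": 0},{"grip": 0,"dx": 3,"dy": 0,"dz": 0,"turn": 0},{"grip": 0,"dx": 3,"dy": 0,"dz": 0,"turn": 0},{"grip": 0,"dx": 3,"dy": 0,"dz": 0,"turn": 0},{"grip": 0,"dx": 3,"dy": 0,"dz": 0,"turn": 0},{"grip": 0,"dx": 0,"dy": 0,"dz": 0,"turn": 0}]}}

```text
t: 4.38
position: [0.554, 0.0308, 0.2302]
tool_rot: [0.998, 0.069, 0.0, -0.0]
force: [-4.2, 0.4, 2.9]
gripper_width: -0.0002
grasp_force: 1.8
```

```bash
cat >> h.py <<'E'
def ballpos(n,g,r=(5,16)):
    # Hough circle near the predicted pixel; intersect ray with the lever's sphere
    c=camera(n);T=np.linalg.inv(c["cam_to_world"]);w=np.array([*(ctr+R@np.array(g)),.086+np.sqrt(.15**2-np.dot(g,g))])
    p=c["K"]@(T[:3,:3]@w+T[:3,3]);p=p[:2]/p[2]
    u,v=(p-25).astype(int);cr=cv2.resize(cv2.cvtColor(c["image"],cv2.COLOR_BGR2GRAY)[v:v+50,u:u+50],None,fx=6,fy=6,interpolation=2)
    k=cv2.HoughCircles(cr,cv2.HOUGH_GRADIENT,1.5,200,param1=120,param2=15,minRadius=42,maxRadius=72)[0,0]
    px=np.array([u,v])+(k[:2]+.5)/6-.5
    o,d=ray(c,*px);q=np.array([*ctr,.086]);s=o-q;b=s@d;D=b*b-s@s+.15**2
    h=o+d*(-b-np.sqrt(max(D,0)));L=R.T@(h[:2]-ctr)
    print(n,"px",px.round(1),"r",k[2]/6,"pred",p.round(1),"ball gate mm",(L*1e3).round(1),"in",np.arcsin(L[0]/.15).round(3),"across",np.arcsin(L[1]/.15).round(3))
E
python3 - <<'E'
from h import *
st();ballpos("top",(-.002,.04));ballpos("scene",(-.002,.04))
E
```

```text
t 4.38 TCP gate mm [-30.5  40.4] z 230.2 yaw 7.88 F gate [-4.1  1. ] w -0.00019736392379322094Traceback (most recent call last):
  File "<stdin>", line 2, in <module>
  File "h.py", line 24, in ballpos
    k=cv2.HoughCircles(cr,cv2.HOUGH_GRADIENT,1.5,200,param1=120,param2=15,minRadius=42,maxRadius=72)[0,0]
      ~~~~~~~~~~~~~~~~~~~~~~~~~~~~~~~~~~~~~~~~~~~~~~~~~~~~~~~~~~~~~~~~~~~~~~~~~~~~~~~~~~~~~~~~~~~~~~^^^^^
TypeError: 'NoneType' object is not subscriptable
```

```bash
python3 - <<'E'
from h import *
ballpos("scene",(-.002,.04))
a=snap("scene",(260,120,400,260),4,"a3")
E
```

```text
scene px [325.5 215.5] r 10.724999 pred [325.2 216.8] ball gate mm [-5.  39.6] in -0.033 across 0.267
```

View pics/a3.png

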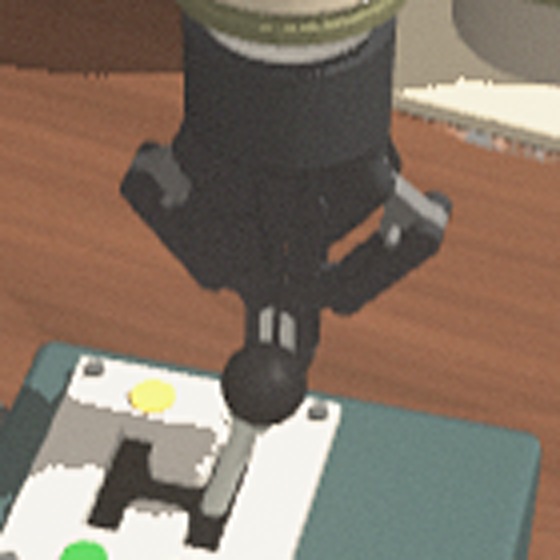

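The ball, at about (325.5,215.5) full-frame, is in contact and still about 4 mm short of neutral. I'll push 4 mm more, then back off and go round to its left side.

>>> {"method": "step_arm", "body": {"rows": [{"grip": 0,"dx": 2,"dy": 0,"dz": 0,"turn": 0},{"grip": 0,"dx": 2,"dy": 0,"dz": 0,"turn": 0},{"grip": 0,"dx": 0,"dy": 0,"dz": 0,"turn": 0},{"grip": 0,"dx": -10,"dy": 0,"dz": 0,"turn": 0},{"grip": 0,"dx": -20,"dy": 0,"dz": 0,"turn": 0},{"grip": 0,"dx": 0,"dy": -25,"dz": 0,"turn": 0},{"grip": 0,"dx": 0,"dy": -25,"dz": 0,"turn": 0},{"grip": 0,"dx": 28,"dy": 0,"dz": 0,"turn": 0},{"grip": 0,"dx": 28,"dy": 0,"dz": 0,"turn": 0},{"grip": 0,"dx": 0,"dy": 0,"dz": 0,"turn": 0}]}}

```text
t: 5.78
position: [0.5774, 0.0846, 0.2298]
tool_rot: [0.998, 0.069, 0.0, -0.001]
force: [-0.6, -0.9, -0.5]
gripper_width: 0.0002
grasp_force: 0.0
```

```bash
python3 - <<'E'
from h import *
st();ballpos("scene",(0,.04))
a=snap("scene",(260,120,400,260),4,"a4")
E
```

```text
t 5.78 TCP gate mm [ 0.3 90.4] z 229.8 yaw 7.88 F gate [-0.7 -0.8] w 0.00021495375769702604
scene px [325.  217.5] r 10.45 pred [324.9 217.7] ball gate mm [-0.5 39.9] in -0.003 across 0.269
```

View pics/a4.png

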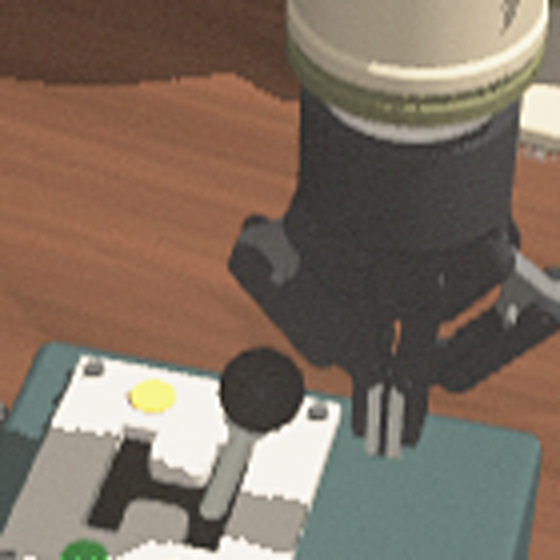

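The ball is at neutral (325,217.5 full-frame; gear_in ≈ 0) and the pusher stands to its left. I'll push across to the right.

>>> {"method": "step_arm", "body": {"rows": [{"grip": 0,"dx": 0,"dy": 9,"dz": -5,"turn": 0},{"grip": 0,"dx": 0,"dy": 6,"dz": 0,"turn": 0},{"grip": 0,"dx": 0,"dy": 4,"dz": 0,"turn": 0},{"grip": 0,"dx": 0,"dy": 4,"dz": 0,"turn": 0},{"grip": 0,"dx": 0,"dy": 4,"dz": 0,"turn": 0},{"grip": 0,"dx": 0,"dy": 4,"dz": 0,"turn": 0},{"grip": 0,"dx": 0,"dy": 4,"dz": 0,"turn": 0},{"grip": 0,"dx": 0,"dy": 4,"dz": 0,"turn": 0},{"grip": 0,"dx": 0,"dy": 4,"dz": 0,"turn": 0},{"grip": 0,"dx": 0,"dy": 0,"dz": 0,"turn": 0}]}}

```text
t: 7.12
position: [0.5826, 0.0412, 0.2351]
tool_rot: [0.998, 0.068, -0.0, 0.0]
force: [-0.0, 3.1, 3.1]
gripper_width: -0.0003
grasp_force: 1.6
```

```bash
python3 - <<'E'
from h import *
st();ballpos("scene",(0,.016))
E
```

```text
t 7.12 TCP gate mm [-0.8 46.7] z 235.1 yaw 7.83 F gate [0.4 3.1] w -0.00030752119189603254
scene px [311.2 213.5] r 9.925 pred [310.1 212.8] ball gate mm [ 0.7 18. ] in 0.005 across 0.12
```

>>> {"method": "step_arm", "body": {"rows": [{"grip": 0,"dx": 0,"dy": 4,"dz": 0,"turn": 0},{"grip": 0,"dx": 0,"dy": 4,"dz": 0,"turn": 0},{"grip": 0,"dx": 0,"dy": 4,"dz": 0,"turn": 0},{"grip": 0,"dx": 0,"dy": 4,"dz": 0,"turn": 0},{"grip": 0,"dx": 0,"dy": 4,"dz": 0,"turn": 0},{"grip": 0,"dx": 0,"dy": 4,"dz": 0,"turn": 0},{"grip": 0,"dx": 0,"dy": 4,"dz": 0,"turn": 0},{"grip": 0,"dx": 0,"dy": 4,"dz": 0,"turn": 0},{"grip": 0,"dx": 0,"dy": 4,"dz": 1,"turn": 0},{"grip": 0,"dx": 0,"dy": 4,"dz": 1,"turn": 0},{"grip": 0,"dx": 0,"dy": 4,"dz": 1,"turn": 0},{"grip": 0,"dx": 0,"dy": 4,"dz": 1,"turn": 0},{"grip": 0,"dx": 0,"dy": 3,"dz": 0,"turn": 0},{"grip": 0,"dx": 0,"dy": 0,"dz": 0,"turn": 0}]}}

```text
t: 8.93
position: [0.5894, -0.0091, 0.2309]
tool_rot: [0.998, 0.068, -0.0, 0.0]
force: [0.0, 1.5, -0.7]
gripper_width: -0.0002
grasp_force: 1.0
```

```bash
python3 - <<'E'
from h import *
st();ballpos("scene",(0,-.033))
E
```

```text
t 8.93 TCP gate mm [-1.1 -4.1] z 230.9 yaw 7.85 F gate [0.2 1.5] w -0.00019079381077781286
scene px [287.7 217. ] r 9.599999 pred [280.3 208.5] ball gate mm [ 17.  -15.4] in 0.113 across -0.103
```

```bash
python3 - <<'E'
from h import *
a=snap("scene",(240,150,360,290),4,"a5")
E
```

```text
(no output)
```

View pics/a5.png

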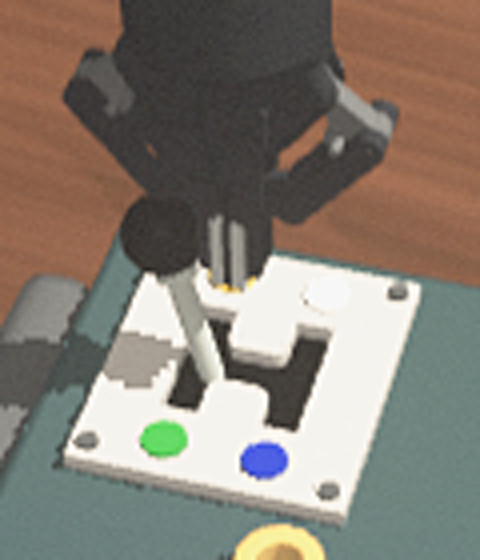

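The Hough circle was wrong. The picture shows the ball at about (280,208) full-frame, matching the prediction of (0,-33) mm, in neutral. I'll push on gently to the stop.

>>> {"method": "step_arm", "body": {"rows": [{"grip": 0,"dx": 0,"dy": 2,"dz": 0,"turn": 0},{"grip": 0,"dx": 0,"dy": 2,"dz": 0,"turn": 0},{"grip": 0,"dx": 0,"dy": 2,"dz": 0,"turn": 0},{"grip": 0,"dx": 0,"dy": 1,"dz": 0,"turn": 0},{"grip": 0,"dx": 0,"dy": 0,"dz": 0,"turn": 0}]}}

```text
t: 9.65
position: [0.5905, -0.0158, 0.2313]
tool_rot: [0.998, 0.069, -0.0, 0.0]
force: [-0.2, 2.9, -1.6]
gripper_width: -0.0002
grasp_force: 1.4
```

```bash
python3 - <<'E'
from h import *
st()
E
```

```text
t 9.65 TCP gate mm [ -1.  -10.8] z 231.3 yaw 7.87 F gate [0.2 2.9] w -0.0001682588366222196
```

Still about 3 N, so the lever is not at the stop yet.

>>> {"method": "step_arm", "body": {"rows": [{"grip": 0,"dx": 0,"dy": 1,"dz": 0,"turn": 0},{"grip": 0,"dx": 0,"dy": 1,"dz": 0,"turn": 0},{"grip": 0,"dx": 0,"dy": 0,"dz": 0,"turn": 0}]}}

```text
t: 10.02
position: [0.5907, -0.0174, 0.2312]
tool_rot: [0.998, 0.069, -0.0, -0.0]
force: [-1.0, 3.4, -3.5]
gripper_width: -0.0003
grasp_force: 2.1
```

>>> {"method": "step_arm", "body": {"rows": [{"grip": 0,"dx": 0,"dy": 1,"dz": 0,"turn": 0},{"grip": 0,"dx": 0,"dy": 0,"dz": 0,"turn": 0}]}}

```text
t: 10.28
position: [0.5908, -0.0182, 0.2312]
tool_rot: [0.998, 0.069, -0.0, -0.0]
force: [-0.4, 5.9, -3.9]
gripper_width: -0.0
grasp_force: 2.6
```

The force has risen to 6 N, so the lever is at the right-hand stop. I'll go round to the front of the ball.

>>> {"method": "step_arm", "body": {"rows": [{"grip": 0,"dx": 0,"dy": -6,"dz": 0,"turn": 0},{"grip": 0,"dx": 0,"dy": -12,"dz": 0,"turn": 0},{"grip": 0,"dx": -25,"dy": 0,"dz": 0,"turn": 0},{"grip": 0,"dx": -24,"dy": 0,"dz": 2,"turn": 0},{"grip": 0,"dx": 0,"dy": 23,"dz": 2,"turn": 0},{"grip": 0,"dx": 0,"dy": 23,"dz": 0,"turn": 0},{"grip": 0,"dx": 0,"dy": 0,"dz": 0,"turn": 0}]}}

```text
t: 11.15
position: [0.5464, -0.0548, 0.2275]
tool_rot: [0.998, 0.067, 0.0, 0.001]
force: [-0.6, 0.4, -0.5]
gripper_width: 0.0
grasp_force: 0.0
```

```bash
python3 - <<'E'
from h import *
st();ballpos("scene",(0,-.041))
a=snap("scene",(240,150,360,290),4,"a6")
E
```

```text
t 11.15 TCP gate mm [-50.2 -43.2] z 227.5 yaw 7.7 F gate [-0.6  0.5] w 2.2470345005670086e-05
scene px [275.5 207. ] r 11.3 pred [275.5 208.5] ball gate mm [ -3.7 -42.3] in -0.025 across -0.286
```

View pics/a6.png

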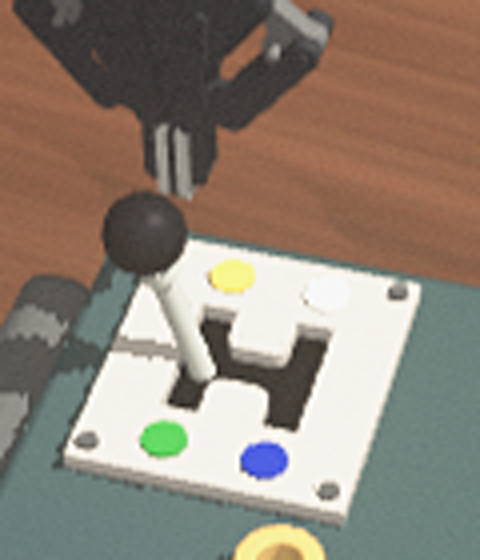

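The lever stands right over in neutral, with the ball at about (276,207) full-frame, and the pusher is in front of it. Now I'll push +x into the green slot.

>>> {"method": "step_arm", "body": {"rows": [{"grip": 0,"dx": 9,"dy": -2,"dz": 0,"turn": 0},{"grip": 0,"dx": 6,"dy": 0,"dz": 0,"turn": 0},{"grip": 0,"dx": 4,"dy": 0,"dz": 0,"turn": 0},{"grip": 0,"dx": 3,"dy": 0,"dz": 0,"turn": 0},{"grip": 0,"dx": 3,"dy": 0,"dz": 0,"turn": 0},{"grip": 0,"dx": 3,"dy": 0,"dz": 0,"turn": 0},{"grip": 0,"dx": 3,"dy": 0,"dz": 0,"turn": 0},{"grip": 0,"dx": 0,"dy": 0,"dz": 0,"turn": 0}]}}

```text
t: 12.25
position: [0.5768, -0.0468, 0.2273]
tool_rot: [0.998, 0.069, 0.0, 0.0]
force: [-3.3, -0.1, 2.4]
gripper_width: -0.0
grasp_force: 1.7
```

It moves freely at about 4 N, so I'll continue.

>>> {"method": "step_arm", "body": {"rows": [{"grip": 0,"dx": 3,"dy": 0,"dz": 0,"turn": 0},{"grip": 0,"dx": 3,"dy": 0,"dz": 0,"turn": 0},{"grip": 0,"dx": 3,"dy": 0,"dz": 0,"turn": 0},{"grip": 0,"dx": 3,"dy": 0,"dz": 0,"turn": 0},{"grip": 0,"dx": 3,"dy": 0,"dz": 0,"turn": 0},{"grip": 0,"dx": 3,"dy": 0,"dz": 0,"turn": 0},{"grip": 0,"dx": 3,"dy": 0,"dz": 0,"turn": 0},{"grip": 0,"dx": 3,"dy": 0,"dz": 0,"turn": 0},{"grip": 0,"dx": 3,"dy": 0,"dz": 0,"turn": 0},{"grip": 0,"dx": 0,"dy": 0,"dz": 0,"turn": 0}]}}

```text
t: 13.5
position: [0.6033, -0.043, 0.2269]
tool_rot: [0.998, 0.069, -0.0, -0.0]
force: [-3.7, 0.0, -3.6]
gripper_width: 0.0001
grasp_force: 1.8
```

```bash
python3 - <<'E'
from h import *
st();ballpos("scene",(.036,-.041))
E
```

```text
t 13.5 TCP gate mm [  7.9 -39.6] z 226.9 yaw 7.89 F gate [-3.7  0.5] w 0.00011345809969200626
scene px [268.7 225. ] r 10.724999 pred [268.5 226.2] ball gate mm [ 33.8 -41.4] in 0.227 across -0.28
```

>>> {"method": "step_arm", "body": {"rows": [{"grip": 0,"dx": 2,"dy": 0,"dz": 0,"turn": 0},{"grip": 0,"dx": 2,"dy": 0,"dz": 0,"turn": 0},{"grip": 0,"dx": 2,"dy": 0,"dz": 0,"turn": 0},{"grip": 0,"dx": 1,"dy": 0,"dz": 0,"turn": 0},{"grip": 0,"dx": 0,"dy": 0,"dz": 0,"turn": 0}]}}

```text
t: 14.18
position: [0.6104, -0.0421, 0.2273]
tool_rot: [0.998, 0.069, 0.0, 0.0]
force: [-3.6, 0.2, -2.9]
gripper_width: 0.0002
grasp_force: 2.0
```

>>> {"method": "step_arm", "body": {"rows": [{"grip": 0,"dx": 1,"dy": 0,"dz": 0,"turn": 0},{"grip": 0,"dx": 1,"dy": 0,"dz": 0,"turn": 0},{"grip": 0,"dx": 0,"dy": 0,"dz": 0,"turn": 0}]}}

```text
t: 14.55
position: [0.6122, -0.0419, 0.2272]
tool_rot: [0.998, 0.069, -0.0, 0.0]
force: [-5.6, 0.1, -1.8]
gripper_width: -0.0004
grasp_force: 2.6
```

>>> {"method": "step_arm", "body": {"rows": [{"grip": 0,"dx": 1,"dy": 0,"dz": 0,"turn": 0},{"grip": 0,"dx": 0,"dy": 0,"dz": 0,"turn": 0}]}}

```text
t: 14.8
position: [0.6129, -0.0419, 0.2271]
tool_rot: [0.998, 0.069, -0.001, 0.0]
force: [-6.6, -0.3, -2.1]
gripper_width: -0.0001
grasp_force: 3.3
```

>>> {"method": "step_arm", "body": {"rows": [{"grip": 0,"dx": 1,"dy": 0,"dz": 0,"turn": 0},{"grip": 0,"dx": 1,"dy": 0,"dz": 0,"turn": 0},{"grip": 0,"dx": 0,"dy": 0,"dz": 0,"turn": 0}]}}

```text
t: 15.18
position: [0.6143, -0.0417, 0.2268]
tool_rot: [0.998, 0.069, -0.001, 0.0]
force: [-9.1, -0.0, -1.7]
gripper_width: 0.0003
grasp_force: 4.7
```

```bash
python3 - <<'E'
from h import *
st();ballpos("scene",(.043,-.041))
E
```

```text
t 15.18 TCP gate mm [ 18.9 -39.9] z 226.8 yaw 7.87 F gate [-9.   1.3] w 0.0003353216191432993
scene px [267.2 230. ] r 10.974999 pred [267.2 230.2] ball gate mm [ 42.5 -41.1] in 0.287 across -0.278
```

The force has risen to 9 N at the stop, with gear_in ≈ 0.29 measured. I'll retreat and check with both views.

>>> {"method": "step_arm", "body": {"rows": [{"grip": 0,"dx": -6,"dy": 0,"dz": 0,"turn": 0},{"grip": 0,"dx": -15,"dy": 0,"dz": 0,"turn": 0},{"grip": 0,"dx": -30,"dy": 0,"dz": 0,"turn": 0},{"grip": 0,"dx": -30,"dy": 0,"dz": -20,"turn": 0},{"grip": 0,"dx": -30,"dy": 0,"dz": -30,"turn": 0},{"grip": 0,"dx": -30,"dy": 0,"dz": -30,"turn": 0},{"grip": 0,"dx": 0,"dy": 0,"dz": 0,"turn": 0}]}}

```text
t: 16.1
position: [0.4764, -0.0613, 0.311]
tool_rot: [0.998, 0.068, 0.004, 0.002]
force: [-0.3, -0.0, 0.1]
gripper_width: -0.0002
grasp_force: 0.0
```

```bash
python3 - <<'E'
from h import *
st();ballpos("scene",(.043,-.041))
a=snap("scene",(180,150,420,310),3,"a7")
try: ballpos("top",(.043,-.041))
except Exception as e: print(e)
E
```

```text
t 16.1 TCP gate mm [-120.4  -39.7] z 311.0 yaw 7.82 F gate [-0.3  0. ] w -0.00022140021948708824
scene px [267.2 229.7] r 10.724999 pred [267.2 230.2] ball gate mm [ 42.1 -41.3] in 0.285 across -0.279
'NoneType' object is not subscriptable
```

View pics/a7.png

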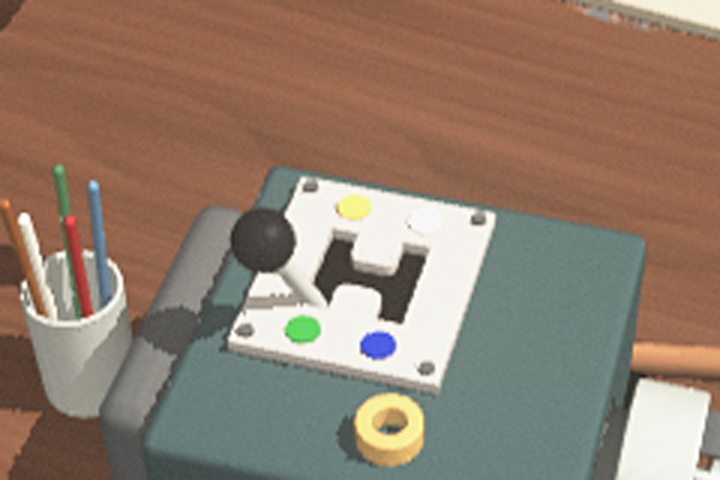

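The picture shows the lever lying in the green far-right slot, with the ball at about (267,230) full-frame, (42,-41) mm in the gate. Green is just beside the stem. The collet and pot look undisturbed and the arm is clear, so I'm handing in.

```bash
python3 -c "
from rig import *
print(job_done())"
```

```text
the job is handed in; nothing more can be done
None
```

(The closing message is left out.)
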